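Tighten the chip cutter's blade clamp screw

ROBOT

A 6-joint arm with a two-finger parallel gripper is mounted at the origin on a cart in front of the work surface, level with it; the furniture and walls round the work are solid. World frame = base frame: x ahead of the robot, y to its left, z up, the work surface at z = 0. Lengths are in m, angles in degrees, forces in N, time in s.
With the tool pointing down it reaches from about 0.4 to 0.825 m from the base axis. Payload 7 kg.
Tool frame: the origin (TCP) lies on the centre line of the jaws, within the pads' length; the fingertips stand 8 mm ahead of it and the grasp point (between the pads) lies 11 mm behind it; z points along the fingers, y is the line along which they close (so a half turn about z gives the same grasp; the last joint's range is limited). The gripper opens to 88 mm and grips with 3 to 60 N. Pads are 19 mm wide; open, the fingers measure 130 mm over their backs; the gripper's body (78 mm by 193 mm) begins 47 mm behind the grasp point.
Start: joints at [-54.139, 20.546, 0.682, 0, -70.136, -16.507], TCP at [0.224, -0.637, 0.235] pointing down, gripper open.
Joint ranges: [-176.03, 176.03], [-82.01, 121.73], [-58.28, 71.71], [-173.87, 95.51], [-174.79, -0.11], [-173.66, 173.66]. Speed limits (degrees/s): [136.94, 136.94, 172.46, 180, 180, 180].

INTERFACE

Orientations are given as [roll, pitch, yaw] about the fixed x, y, z axes, in that order (R = Rz(yaw) Ry(pitch) Rx(roll)).
In Python, from plant import ctrl, vision gives the robot as it stands. The module is installed in compiled form; this text tells all that it offers.
- The arm moves only by the tool move_arm, never from a script. Its argument "moves" is one flat list of numbers, 7 for each row, row after row: the finger opening in cm, from 0 to 8.76, then the shift along the tool's x, y, z in cm, then the turn, a rotation vector about the tool's x, y, z in rad. A call has 1 to 8 rows; each row shifts and turns the commanded pose from where the row before left it, along the tool's axes as they then stand; what a row does not reach is not made up. A row lasts 1/10 s, in which the tool goes at most 50 mm and 8.59 degrees, less where a joint would pass 70% of its speed; a pose out of reach is approached as far as the arm can. A call with a gripper value outside its range is refused whole. The fingers move at their own pace and stop on an object; the grip force is fixed at half the most. Time passes only in rows, so rows that do not move let the fingers close. It gives the time, the measured TCP pose, the force, the opening and the grip force at its end, in the units of the state.
- ctrl.get_obs(): the state, without advancing time (a new reading comes with each control period).
- vision.snapshot(name): name is "scene" or "top" or "wrist"; returns (picture, depth): 420x560x3 uint8, red, green, blue; 420x560 float32, m along the optical axis (not along the pixel's ray), 0 where there is no reading.
- vision.camera_model(name): a dict with "vertical_fov" (degrees; the focal length in pixels is half the picture's height over the tangent of half this angle, whatever the lens; pixels are square), "cx", "cy" (the principal point, pixels), "cam_to_world" (4x4, takes a point from camera to world coordinates). Camera axes: x right, y down, z forward; pixel columns grow to the right and rows downward; lengths in m; the calibration is good to about 2 mm. A picture is of the moment at which its call begins: read the wrist's pose just before it. camera_model takes no time and is no camera call; for the wrist camera it gives the pose at the moment of the call.
- ctrl.close_job(): hands the job in; it is judged then, once.
The state is a dict: "clock": time; "joint_pos": joint angles; "qvel": joint speeds; "tau": joint torques, N m; "tool_pos": TCP position; "orientation": TCP orientation; "force": force on the tool from outside, world axes, zero at the start; "moment": the same for the moment, N m; "opening": finger opening in m; "gripper_force": force on a finger pad.
Only numpy, scipy, OpenCV 4.12 (cv2) and the standard library are available. Lean on these libraries where they do the work, as an engineer would, in place of code of your own. Each camera call takes 0.05 s, during which the arm holds its last target. There are 200 camera calls.

TASK

The blade grid of the chip cutter has worked loose. Take the T-handled hex key out of its holder on the cutter, seat it fully home in the recessed clamp screw on top of the blade frame, and only then turn the screw clockwise until it stops, pressing and turning gently. Then lower the key back into its holder, right down and upright, and leave everything else where it is.

Things in the scene. Friction and masses are not known exactly. Their poses are not given: they have to be found in the camera images.
- chip_cutter: potato chip cutter of cast aluminium, fixed to the worktop by suction feet; 150 x 375 mm, 144 mm high. Origin under the middle of its base, on the worktop; y axis along it, from the upright blade frame (y = -0.115) to the lever grip (y = 0.205, folded down, 65 mm high), z up. Near the key holder nothing is over 70 mm high; the screw's boss tops the blade frame
- screw_floor (a point): centre of the floor of the clamp screw's hexagon socket, on its upright axis; axes as the cutter. Socket 15 mm across flats, 12 mm deep, no lead-in; its mouth lies 12 mm down a counterbore 22 mm wide in a boss 35 mm wide (top 24 mm above this point). How the hexagon stands about the axis differs at each start and is not told; the key drops in only within about 0.13 rad of it (every 60 degrees)
- holder_floor (a point): centre of the floor of the key holder: an upright round well, 19 mm bore, 38 mm deep, 29 mm outside diameter; axes as the cutter
- clamp_screw (a joint): turn of the clamp screw, rad; grows clockwise seen from above; 1.2 is the hard stop (tight); it starts 0.6 to 1.0 short of it. It turns stiffly (about 0.07 N m), stays where it is left and does not sink noticeably. The key has some 0.3 rad of play in it. Turning on by more than about 0.1 rad past the stop strains the socket
- hex_key: T-handled hex key, 0.12 kg, standing in the holder: a steel hexagon bar, 14 mm across flats and 80 mm long, flat-ended, with a black handle bar on top, 74 x 15 x 24 mm, whose middle is 92 mm above the tip. Origin at the centre of the tip; z up the shaft, x along the handle bar; two of the flats face +y and -y. Grip the handle's flat sides. Lean on it with a few newtons only
- sugar: green round canister with a lid, 102 mm in diameter, 140 mm high; origin under its centre; leave alone
- mug: striped mug, 88 mm in diameter, 92 mm high; origin under it; leave alone
- mill: wooden salt mill, 58 mm in diameter, 150 mm high; origin under its centre; leave alone

How it is judged:
By the outcome, as a careful person would: the job done as asked, in the order asked, and still so for the second after the job is handed in, with the robot touching nothing.
It also fails if it takes over 72 s, if anything falls off the work surface, if the arm or the gripper's body presses on something with over 40 N, if the wrist force passes 120 N, or if a joint passes its speed limit or range.

## Working session

There is one attempt and no reset: what is moved stays moved. The work goes in short steps, Python scripts to look and compute and a tool call to move; the robot and the scene stay as the last step left them, time stands still between calls to the robot, and variables do not carry over. Pictures are saved under pics/ and viewed, at most 10 in all, crops included, and the job is handed in when it is done.

Besides the shell and the picture viewer there is one more tool, called in YAML: its name, and indented under it one key for each argument. move_arm: Moves the arm, as the interface text tells. Its arguments: {"type":"object","properties":{"moves":{"type":"array"}},"required":["moves"]}

```bash
mkdir -p pics; cat > h.py <<'E'
import numpy as np, cv2
from plant import ctrl, vision
def snap(n,f=None):
    m=vision.camera_model(n); im,d=vision.snapshot(n)
    if f: cv2.imwrite('pics/'+f,im[:,:,::-1])
    return im,d,m
def pts(d,m):
    f=d.shape[0]/2/np.tan(np.radians(m['vertical_fov'])/2)
    v,u=np.mgrid[:d.shape[0],:d.shape[1]]
    c=np.stack([(u-m['cx'])/f*d,(v-m['cy'])/f*d,d,np.ones_like(d)],-1)
    return (c@np.array(m['cam_to_world']).T)[...,:3]
E
python3 - <<'E'
from h import *
for n in('top','scene'):
    im,d,m=snap(n,n+'0.png');print(n,m['vertical_fov'],m['cx'],m['cy'],np.round(m['cam_to_world'],3).tolist(),(d>0).mean())
    np.savez(n+'0.npz',im=im,d=d,P=pts(d,m))
o=ctrl.get_obs();print(o)
E
```

```text
top 42.95280586799172 282.80952393401003 200.19644394118828 [[-0.003, -0.998, 0.067, 0.553], [-1.0, 0.004, 0.017, 0.138], [-0.017, -0.067, -0.998, 1.338], [0.0, 0.0, 0.0, 1.0]] 0.9960204081632653
scene 47.59086989350404 284.68627113485496 213.90582017032915 [[-0.547, -0.485, 0.683, -0.079], [-0.837, 0.295, -0.461, 0.649], [0.022, -0.823, -0.567, 0.693], [0.0, 0.0, 0.0, 1.0]] 0.995046768707483
{'clock': 0.1, 'joint_pos': array([-5.41414073e+01,  2.05881476e+01,  6.39549069e-01, -1.65426771e-02,
       -7.01341661e+01, -1.65093159e+01]), 'qvel': array([-0.00828797, -0.15118022,  0.12595734,  0.02883777,  0.04254211,
       -0.03052444]), 'tau': array([-7.41786589e-04, -5.84165204e+01,  2.93756765e+01,  7.01547503e+00,
        1.02068853e-02, -7.44556382e-05]), 'tool_pos': array([ 0.22351033, -0.63648901,  0.23371489]), 'orientation': array([ 1.79916228e+02, -8.61052787e-03, -1.60656350e+02]), 'force': array([-0.474855  ,  0.22210716, -0.30297357]), 'moment': array([ 0.00950048, -0.0135244 ,  0.01788127]), 'gripper_force': 0.0, 'opening': 0.08776892337135007}
```

View pics/top0.png

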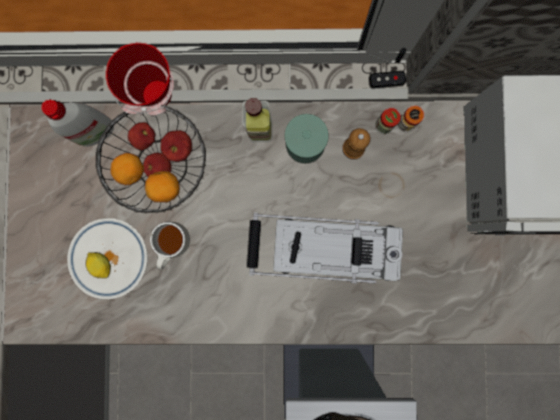

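View pics/scene0.png

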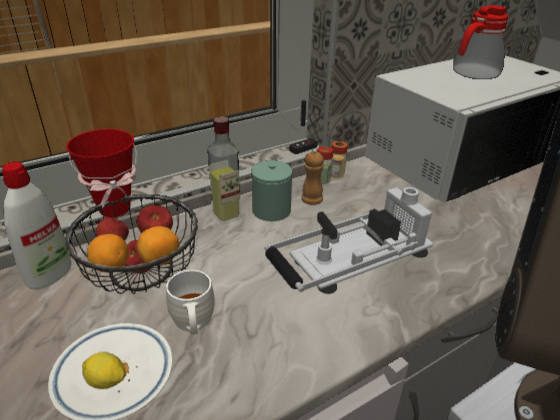

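The top view shows the lever grip at (253,245), the key handle at (295,247) and the screw boss at (394,254). Next I'll measure these three.

```bash
python3 - <<'E'
from h import *
z=np.load('top0.npz');P=z['P'];im=z['im'].astype(int)
dark=(im.max(2)<60)
for name,(u0,u1,v0,v1) in dict(grip=(243,265,215,272),key=(284,306,228,266),boss=(386,402,246,263)).items():
    s=np.s_[v0:v1,u0:u1];p=P[s].reshape(-1,3)
    mk=dark[s].ravel() if name!='boss' else p[:,2]>0.12
    q=p[mk];zt=np.percentile(q[:,2],90);q=q[q[:,2]>zt-0.012] if name!='grip' else q
    (c,sz,a)=cv2.minAreaRect((q[:,:2]*1000).astype(np.float32))
    print(name,len(q),zt,np.median(q,0),c,sz,a, np.percentile(p[:,2],[5,50,95,100]))
    w,V=np.linalg.eigh(np.cov(q[:,:2].T));print(np.degrees(np.arctan2(V[1,1],V[0,1])))
E
```

```text
grip 493 0.06635119054694325 [0.53666614 0.23097781 0.06252534] (526.1178588867188, 209.27767944335938) (106.20528411865234, 108.17448425292969) 65.40641021728516 [-0.00351953  0.04832321  0.06586578  1.3382628 ]
175.73585242715612
key 156 0.13814929536905451 [0.52845703 0.13165224 0.13478379] (528.7538452148438, 133.57757568359375) (17.339435577392578, 68.5018539428711) 80.99664306640625 [0.02845868 0.03386643 0.1367298  1.3382628 ]
168.16204570435033
boss 136 0.14632594649096323 [ 0.51239575 -0.08748377  0.14387796] (512.0813598632812, -86.21479797363281) (33.6882438659668, 33.18219757080078) 19.38442039489746 [0.026399   0.13449681 0.14683282 0.15024408]
81.86866906079196
```

```bash
cat >> h.py <<'E'
def go(x,y,z,yaw=None):
    "print total tool-axis shift (cm) and turn about tool z (rad) to reach target"
    from scipy.spatial.transform import Rotation as R
    o=ctrl.get_obs();Rm=R.from_euler('xyz',o['orientation'],degrees=True)
    s=Rm.inv().apply(np.array([x,y,z])-o['tool_pos'])*100
    t=None if yaw is None else -np.radians((yaw-o['orientation'][2]+180)%360-180)
    print('shift cm',np.round(s,2),'turn',t);return s,t
E
python3 - <<'E'
from h import *
P=np.load('top0.npz')['P']
q=P[60:250,440:560].reshape(-1,3);q=q[(q[:,2]>0.15)&(q[:,2]<.6)]
print(q.min(0),q.max(0),np.percentile(q,[2],0))
for yy in(-.3,-.4,-.5): 
    s=q[abs(q[:,1]-yy)<.01];print(yy,len(s) and s.min(0))
P=np.load('scene0.npz')['P'].reshape(-1,3);P=P[(P[:,2]>.15)&(P[:,2]<.35)&(P[:,1]<-.2)&(P[:,0]>.3)&(P[:,1]>-.5)];print(np.percentile(P,[1,5],0))
go(.42,-.20,.234);go(.5,-.087,.30,-10)
E
```

```text
[ 0.55549278 -0.44366456  0.15002265] [ 0.90276672 -0.15735148  0.29803688] [[ 0.5634902  -0.40006862  0.15938175]]
-0.3 [ 0.55771741 -0.30998625  0.15002265]
-0.4 [ 0.55550017 -0.40975962  0.18705232]
-0.5 0
[[ 0.55394278 -0.49752262  0.15187814]
 [ 0.55576555 -0.48931695  0.15980368]]
shift cm [-3.300e+01  3.468e+01  2.000e-02] turn None
shift cm [-44.29  42.7   -6.57] turn -2.6294493394194243
```

move_arm:
  moves: [8.7,-3.3,3.47,-0.5,0,0,0,8.7,-3.3,3.47,-0.5,0,0,0,8.7,-3.3,3.47,-0.5,0,0,0,8.7,-3.3,3.47,-0.5,0,0,0,8.7,-3.3,3.47,-0.5,0,0,0,8.7,-3.3,3.47,-0.5,0,0,0,8.7,-3.3,3.47,-0.5,0,0,0,8.7,-3.3,3.47,-0.5,0,0,0]

```text
clock: 0.9
tool_pos: [0.3809, -0.2856, 0.2747]
orientation: [180.0, 0.0, -160.7]
force: [1.6, -0.4, 0.7]
opening: 0.0873
gripper_force: 0.0
```

move_arm:
  moves: [8.7,-3.3,3.47,0,0,0,0,8.7,-3.3,3.47,0,0,0,0,8.7,-4.0,2.5,0,0,0,0,8.7,-4.0,2.5,0,0,0,0,8.7,-3.5,2.0,0,0,0,0,8.7,0,0,0,0,0,-0.145,8.7,0,0,0,0,0,-0.145,8.7,0,0,0,0,0,-0.145]

```text
clock: 1.7
tool_pos: [0.5053, -0.0954, 0.274]
orientation: [180.0, -0.0, -135.3]
force: [-0.8, -0.2, -0.4]
opening: 0.0869
gripper_force: 0.0
```

move_arm:
  moves: [8.7,0,0,0,0,0,-0.145,8.7,0,0,0,0,0,-0.145,8.7,0,0,0,0,0,-0.145,8.7,0,0,0,0,0,-0.145,8.7,0,0,0,0,0,-0.145,8.7,0,0,0,0,0,-0.145,8.7,0,0,0,0,0,-0.145,8.7,0,0,0,0,0,-0.145]

```text
clock: 2.5
tool_pos: [0.5051, -0.0959, 0.2742]
orientation: [180.0, 0.0, -68.9]
force: [0.2, 0.4, 0.4]
opening: 0.0869
gripper_force: 0.0
```

move_arm:
  moves: [8.7,0,0,0,0,0,-0.145,8.7,0,0,0,0,0,-0.145,8.7,0,0,0,0,0,-0.145,8.7,0,0,0,0,0,-0.145,8.7,0,0,0,0,0,-0.145,8.7,0,0,0,0,0,-0.145,8.7,0,0,0,0,0,-0.145]

```text
clock: 3.2
tool_pos: [0.5051, -0.0959, 0.2742]
orientation: [180.0, 0.0, -10.8]
force: [-0.4, -0.7, 0.8]
opening: 0.0869
gripper_force: 0.0
```

```bash
python3 - <<'E'
from h import *
im,d,m=snap('wrist','w1.png');np.savez('w1.npz',im=im,d=d,P=pts(d,m))
o=ctrl.get_obs();print(o['clock'],o['tool_pos'],o['orientation'],o['joint_pos'],np.round(m['cam_to_world'],3).tolist(),m['vertical_fov'],m['cx'],m['cy'])
E
```

```text
3.25 [ 0.50503265 -0.09589902  0.2742141 ] [ 1.79997770e+02  4.19618619e-02 -1.02527265e+01] [ 1.11455971e+01  3.83477803e+00 -1.56653409e+01 -1.40351160e-02
 -7.05397646e+01  6.86063576e+01] [[-0.186, -0.953, -0.239, 0.57], [-0.982, 0.181, 0.045, -0.109], [0.0, 0.243, -0.97, 0.425], [0.0, 0.0, 0.0, 1.0]] 65.4610654642264 276.7084266416132 207.93329303896513
```

View pics/w1.png

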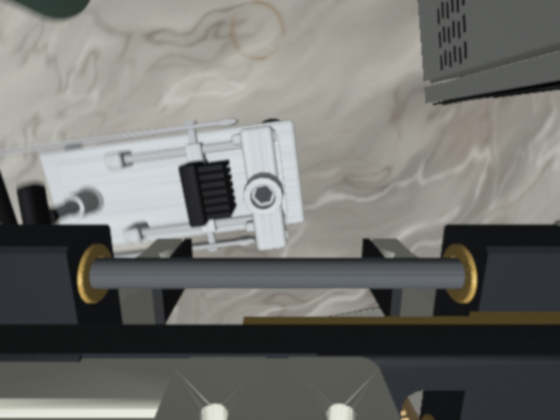

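The screw is visible at (264,194), with the hexagon dark inside it. I'll move the camera above it and closer.

move_arm:
  moves: [8.7,-2,-0.4,3.1,0,0,0,8.7,-2,-0.3,3.1,0,0,0,8.7,-2,-0.3,3.1,0,0,0,8.7,0,0,0,0,0,0,8.7,0,0,0,0,0,0]

```text
clock: 3.75
tool_pos: [0.4483, -0.0746, 0.1816]
orientation: [180.0, 0.0, -11.2]
force: [0.9, 0.4, 1.2]
opening: 0.087
gripper_force: 0.0
```

```bash
python3 - <<'E'
from h import *
im,d,m=snap('wrist','w2.png');P=pts(d,m);np.savez('w2.npz',im=im,d=d,P=P,M=m['cam_to_world'])
o=ctrl.get_obs();print(o['clock'],o['tool_pos'],o['orientation'],np.round(m['cam_to_world'],4).tolist())
b=(P[...,2]>.138)&(P[...,2]<.152)&(abs(P[...,0]-.512)<.03)&(abs(P[...,1]+.087)<.03)
v,u=np.nonzero(b);print(u.min(),u.max(),v.min(),v.max(),P[b].mean(0))
q=(P[b][:,:2]*1000).astype(np.float32);print(cv2.minEnclosingCircle(q),np.median(P[b][:,2]))
uc,vc=(u.min()+u.max())//2,(v.min()+v.max())//2
c=im[vc-40:vc+40,uc-40:uc+40,::-1];cv2.imwrite('pics/w2c.png',cv2.resize(c,None,fx=7,fy=7,interpolation=cv2.INTER_CUBIC));print(uc,vc)
E
```

```text
3.8 [ 0.44935881 -0.07451892  0.18241238] [ 1.79999642e+02 -7.44067463e-02 -1.11547815e+01] [[-0.1934, -0.9517, -0.2384, 0.5129], [-0.9811, 0.1878, 0.0464, -0.0876], [0.0006, 0.2428, -0.9701, 0.332], [0.0, 0.0, 0.0, 1.0]]
242 302 94 157 [ 0.51369831 -0.0851131   0.14376573]
((513.287841796875, -84.98925018310547), 17.44025230407715) 0.14390954438093984
272 125
```

View pics/w2c.png

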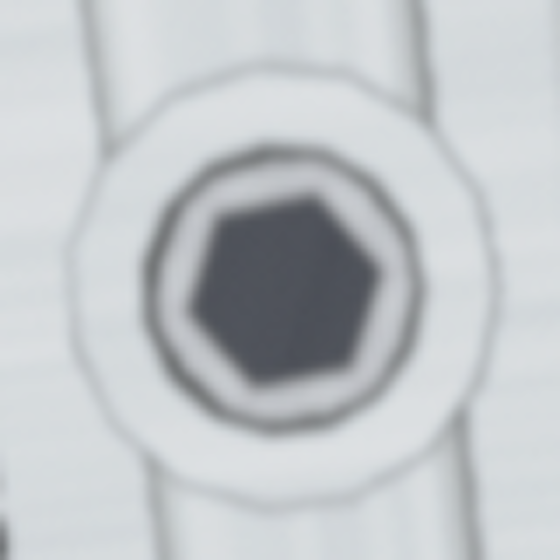

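The crop shows the hexagon clearly, with corners near (318,192), (380,272), (352,365), (258,386), (190,302) and (220,208). I'll fit it, then do the same for the key.

```bash
cat >> h.py <<'E'
def rays(uv,M,z,f=327.0,cx=276.708,cy=207.933):
    uv=np.asarray(uv,float).reshape(-1,2);M=np.array(M)
    d=np.c_[(uv[:,0]-cx)/f,(uv[:,1]-cy)/f,np.ones(len(uv))]@M[:3,:3].T
    t=(z-M[2,3])/d[:,2];return M[:3,3]+t[:,None]*d
E
python3 - <<'E'
from h import *
z=np.load('w2.npz');im=z['im'];M=z['M'];print(327.0,210/np.tan(np.radians(65.4610654642264/2)))
k=8;c=cv2.resize(im[85:165,232:312],None,fx=k,fy=k,interpolation=cv2.INTER_CUBIC).astype(int)
mk=(c.max(2)<140).astype(np.uint8)
cs,_=cv2.findContours(mk,0,1);cs=[x for x in cs if cv2.pointPolygonTest(x,(320,320),False)>0];h=max(cs,key=cv2.contourArea)
uv=(h[:,0]+.5)/k-.5+[232,85]
X=rays(uv,M,.132)[:,:2]
mm=cv2.moments((X*1e4).astype(np.float32).reshape(-1,1,2));ctr=np.array([mm['m10'],mm['m01']])/mm['m00']/1e4
r=X-ctr;a=np.arctan2(r[:,1],r[:,0]);R=np.hypot(*r.T)
# 6th harmonic of support over angle -> corner direction
g=np.linspace(-np.pi,np.pi,720,endpoint=False);o=np.argsort(a);Rg=np.interp(g,a[o],R[o],period=2*np.pi)
ph=np.degrees(np.angle((Rg*np.exp(1j*6*g)).sum()))/6
print('centre',ctr,'corner dir',ph,'(mod 60) R',R.max(),R.min(), 'eq', np.sqrt(mm['m00']/1e8/.866))
# boss top outline centre
P=z['P'];b=(P[...,2]>.138)&(P[...,2]<.152)&(abs(P[...,0]-.513)<.025)&(abs(P[...,1]+.085)<.025)
v,u=np.nonzero(b);e=cv2.minEnclosingCircle(rays(np.c_[u,v],M,.144)[:,:2].astype(np.float32)*1000);print(e)
go(.528-.064,.132+.0126,.182)
E
```

```text
327.0 326.72550322776806
centre [ 0.51332672 -0.08509572] corner dir -28.96980969616827 (mod 60) R 0.008121758423664612 0.007182958068589111 eq 0.014433146565240189
((513.2662353515625, -85.0633316040039), 17.254873275756836)
shift cm [ -2.8  -21.78   0.04] turn None
```

move_arm:
  moves: [8.7,-0.5,-4.36,0,0,0,0,8.7,-0.6,-4.36,0,0,0,0,8.7,-0.6,-4.36,0,0,0,0,8.7,-0.6,-4.36,0,0,0,0,8.7,-0.5,-4.34,0,0,0,0,8.7,0,0,0,0,0,0,8.7,0,0,0,0,0,0]

```text
clock: 4.5
tool_pos: [0.4639, 0.146, 0.1823]
orientation: [-180.0, -0.1, -11.0]
force: [0.5, -0.8, -1.1]
opening: 0.0869
gripper_force: 0.0
```

```bash
python3 - <<'E'
from h import *
im,d,m=snap('wrist','w3.png');P=pts(d,m);M=np.array(m['cam_to_world']);np.savez('w3.npz',im=im,d=d,P=P,M=M)
o=ctrl.get_obs();print(o['clock'],o['tool_pos'],o['orientation'])
b=(P[...,2]>.125)&(P[...,2]<.150)&(abs(P[...,0]-.528)<.06)&(abs(P[...,1]-.132)<.04)&(im.max(2)<110)
v,u=np.nonzero(b);zt=np.median(P[b][:,2]);print(zt,u.min(),u.max(),v.min(),v.max())
for bb in (b,b&(abs(P[...,2]-zt)<.004)):
    v,u=np.nonzero(bb);X=rays(np.c_[u,v],M,zt)[:,:2];print(len(u),cv2.minAreaRect((X*1000).astype(np.float32)))
w,V=np.linalg.eigh(np.cov(X.T));print(np.degrees(np.arctan2(V[1,1],V[0,1])),X.mean(0))
# holder ring top
h=(P[...,2]>.055)&(P[...,2]<.085)&(abs(P[...,0]-.528)<.03)&(abs(P[...,1]-.132)<.03)
print(h.sum(),P[h].mean(0),np.percentile(P[h],[2,98],0))
E
```

```text
4.55 [0.46352543 0.14500725 0.1821176 ] [-1.79967924e+02 -3.33333389e-02 -1.11066992e+01]
0.13450745254390828 262 288 61 186
2898 ((528.7462768554688, 134.3919219970703), (14.639432907104492, 71.23565673828125), 78.031982421875)
2868 ((528.7459106445312, 134.39036560058594), (14.636245727539062, 71.23565673828125), 78.031982421875)
167.95350367681425 [0.53035983 0.13378881]
130 [0.52886519 0.13273873 0.06890893] [[0.51846817 0.12041084 0.0672666 ]
 [0.53962104 0.14810812 0.0705369 ]]
```

View pics/w3.png

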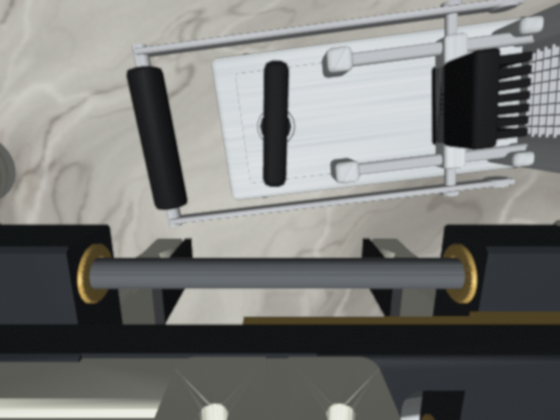

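The handle lies at (276,123), centred on the holder ring at (276,126). Its world position is about (0.529, 0.134) with yaw -12°. Now I'll grasp it.

move_arm:
  moves: [8.7,3.3,-0.08,0,0,0,0.017,8.7,3.3,-0.07,0,0,0,0,8.7,0,0,3.5,0,0,0,8.7,0,0,3.4,0,0,0,8.7,0,0,0,0,0,0,8.7,0,0,0,0,0,0]

```text
clock: 5.15
tool_pos: [0.5282, 0.1317, 0.1133]
orientation: [179.9, 0.0, -12.1]
force: [0.3, 1.9, 0.3]
opening: 0.0869
gripper_force: 0.0
```

move_arm:
  moves: [1.2,0,0,0,0,0,0,1.2,0,0,0,0,0,0,1.2,0,0,0,0,0,0,1.2,0,0,0,0,0,0,1.2,0,0,0,0,0,0,1.2,0,0,0,0,0,0,1.2,0,0,0,0,0,0,1.2,0,0,0,0,0,0]

```text
clock: 5.95
tool_pos: [0.5278, 0.1328, 0.1125]
orientation: [180.0, 0.0, -12.1]
force: [-0.9, -0.1, -0.3]
opening: 0.0287
gripper_force: 0.0
```

move_arm:
  moves: [1.2,0,-0.15,0,0,0,0,1.2,0,0,0,0,0,0,1.2,0,0,0,0,0,0,1.2,0,0,0,0,0,0,1.2,0,0,0,0,0,0]

```text
clock: 6.45
tool_pos: [0.5281, 0.1343, 0.1125]
orientation: [-180.0, 0.0, -12.1]
force: [0.6, 1.1, -1.3]
opening: 0.0146
gripper_force: 30.0
```

```bash
python3 - <<'E'
from h import *
o=ctrl.get_obs();print({k:np.round(o[k],4).tolist() for k in('clock','tool_pos','orientation','force','moment','opening','gripper_force','joint_pos')})
E
```

```text
{'clock': 6.45, 'tool_pos': [0.5281, 0.1343, 0.1125], 'orientation': [-179.9982, 0.0016, -12.0784], 'force': [0.5639, 1.0684, -1.3324], 'moment': [0.0335, 0.0636, 0.0457], 'opening': 0.0146, 'gripper_force': 29.9998, 'joint_pos': [34.8711, 14.8911, -25.0486, -0.0031, -50.06, 43.0524]}
```

move_arm:
  moves: [1.2,0,0,-1,0,0,0,1.2,0,0,-2,0,0,0,1.2,0,0,-3,0,0,0,1.2,0,0,-3,0,0,0,1.2,0,0,-3,0,0,0,1.2,0,0,-2,0,0,0,1.2,0,0,0,0,0,0,1.2,0,0,0,0,0,0]

```text
clock: 7.25
tool_pos: [0.5279, 0.1342, 0.2531]
orientation: [-180.0, -0.0, -12.1]
force: [-0.3, -0.7, -0.3]
opening: 0.0146
gripper_force: 30.0
```

```bash
python3 - <<'E'
from h import *
o=ctrl.get_obs();T=o['tool_pos'];print({k:np.round(o[k],4).tolist() for k in('clock','tool_pos','orientation','force','moment','opening')})
im,d,m=snap('wrist');P=pts(d,m);M=np.array(m['cam_to_world']);np.savez('w4.npz',im=im,d=d,P=P,M=M)
cv2.imwrite('pics/w4.png',im[60:330,130:430,::-1])
im,d,m=snap('scene');P=pts(d,m);np.savez('s4.npz',im=im,d=d,P=P)
# shaft points below handle
b=(abs(P[...,0]-T[0])<.02)&(abs(P[...,1]-T[1])<.02)&(P[...,2]<T[2]-.005)&(P[...,2]>.15)
for z0 in np.arange(.15,.25,.01):
    s=P[b&(abs(P[...,2]-z0)<.005)]
    if len(s): print(round(z0,3),len(s),np.round(s.mean(0),4))
v,u=np.nonzero(b);print(u.min(),u.max(),v.min(),v.max())
u0,v0=int(u.mean()),int(v.mean());cv2.imwrite('pics/s4.png',cv2.resize(im[max(0,v0-60):v0+60,u0-70:u0+70,::-1],None,fx=4,fy=4))
E
```

```text
{'clock': 7.25, 'tool_pos': [0.5279, 0.1342, 0.2531], 'orientation': [-179.9505, -0.0181, -12.0883], 'force': [-0.2945, -0.737, -0.3106], 'moment': [-0.1106, 0.1612, 0.0527], 'opening': 0.0146}
0.17 9 [0.5258 0.1372 0.1732]
0.18 35 [0.5251 0.1374 0.1798]
0.19 35 [0.5244 0.1365 0.1897]
0.2 37 [0.5248 0.1376 0.2002]
0.21 38 [0.5246 0.1368 0.2102]
0.22 36 [0.5247 0.1364 0.2202]
0.23 37 [0.5247 0.1367 0.2304]
0.24 29 [0.5243 0.1379 0.239 ]
325 335 174 207
```

View pics/s4.png

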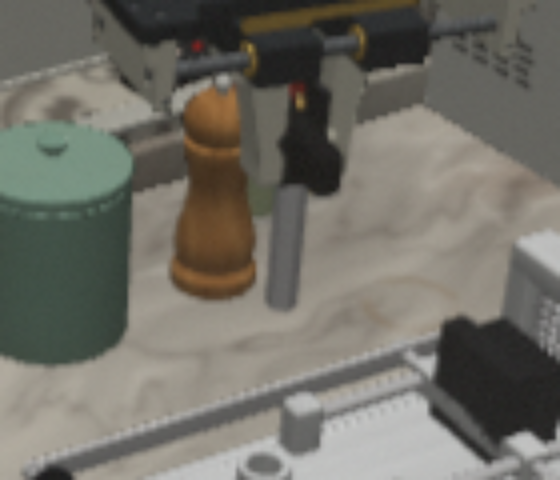

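View pics/w4.png

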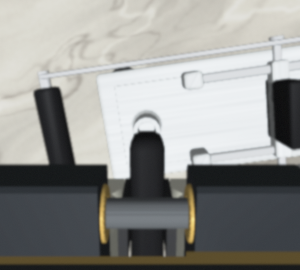

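The scene view shows the shaft upright in the jaws, with its tip at (285,305) in the crop. I'll carry it over the screw and turn to yaw -29°.

move_arm:
  moves: [1.2,0.4,3.0,0,0,0,0,1.2,0.5,3.6,0,0,0,0,1.2,0.6,4.2,0,0,0,0,1.2,0.6,4.2,0,0,0,0,1.2,0.6,4.0,0,0,0,0,1.2,0.39,2.76,0,0,0,0,1.2,0,0,0.5,0,0,0.1,1.2,0,0,0.5,0,0,0.1]

```text
clock: 8.15
tool_pos: [0.512, -0.0862, 0.2414]
orientation: [179.9, 0.1, -23.9]
force: [0.4, 0.8, -0.1]
opening: 0.0152
gripper_force: 30.0
```

move_arm:
  moves: [1.2,0,0,0,0,0,0.096,1.2,0,0,0,0,0,0,1.2,0,0,0,0,0,0,1.2,0,0,0,0,0,0]

```text
clock: 8.55
tool_pos: [0.5127, -0.0849, 0.2423]
orientation: [180.0, 0.0, -28.9]
force: [-0.1, -0.0, -0.5]
opening: 0.0146
gripper_force: 30.0
```

```bash
python3 - <<'E'
from h import *
o=ctrl.get_obs();print({k:np.round(o[k],4).tolist() for k in('clock','tool_pos','orientation','force','moment','opening','joint_pos')})
go(.5127,-.0850,.230,-29)
im,d,m=snap('scene');P=pts(d,m);T=o['tool_pos']
s=cv2.resize(im[150:270,340:480,::-1],None,fx=5,fy=5,interpolation=cv2.INTER_CUBIC);cv2.imwrite('pics/s5.png',s)
E
```

```text
{'clock': 8.55, 'tool_pos': [0.5127, -0.0849, 0.2423], 'orientation': [179.9783, 0.0299, -28.9049], 'force': [-0.0813, -0.03, -0.5445], 'moment': [-0.0101, 0.1654, -0.0335], 'opening': 0.0146, 'joint_pos': [12.251, 5.556, -17.9978, -0.0037, -66.483, 48.8456]}
shift cm [0.01 0.   1.23] turn 0.0016605720931126017
```

View pics/s5.png

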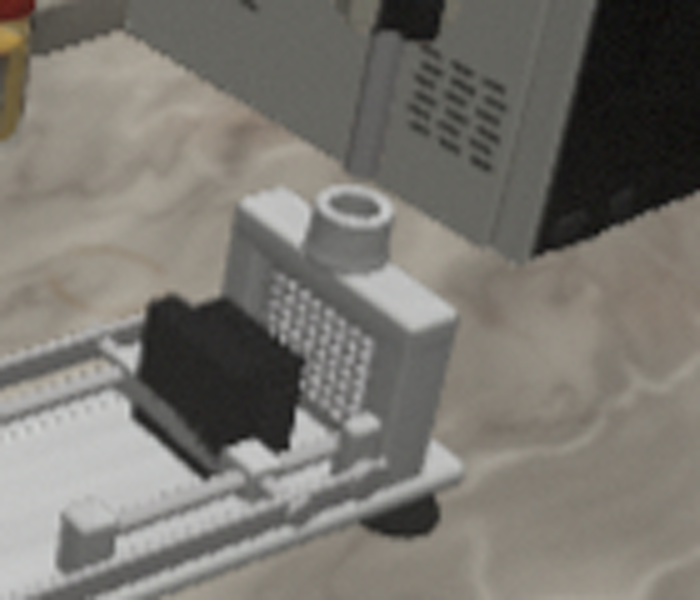

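The tip at (363,170) lines up over the boss hole at (355,205). Lowering gently.

move_arm:
  moves: [1.2,0,0,0.7,0,0,0,1.2,0,0,0.7,0,0,0,1.2,0,0,0.5,0,0,0,1.2,0,0,0.4,0,0,0,1.2,0,0,0.2,0,0,0,1.2,0,0,0,0,0,0]

```text
clock: 9.2
tool_pos: [0.5127, -0.0851, 0.2172]
orientation: [180.0, 0.0, -29.0]
force: [0.2, 1.0, -1.2]
opening: 0.015
gripper_force: 30.0
```

move_arm:
  moves: [1.2,0,0,0.1,0,0,0,1.2,0,0,0.1,0,0,0,1.2,0,0,0.1,0,0,0,1.2,0,0,0.1,0,0,0,1.2,0,0,0,0,0,0]

```text
clock: 9.7
tool_pos: [0.5127, -0.085, 0.2135]
orientation: [180.0, 0.0, -29.0]
force: [-0.3, -0.3, -0.6]
opening: 0.015
gripper_force: 30.0
```

move_arm:
  moves: [1.2,0,0,0.1,0,0,0,1.2,0,0,0.1,0,0,0,1.2,0,0,0,0,0,0,1.2,0,0,0,0,0,0]

```text
clock: 10.1
tool_pos: [0.5128, -0.085, 0.2115]
orientation: [180.0, 0.0, -29.0]
force: [0.1, -0.1, -1.0]
opening: 0.0148
gripper_force: 30.0
```

```bash
cat > st.py <<'E'
from h import *
o=ctrl.get_obs();print({k:np.round(o[k],4).tolist() for k in('clock','tool_pos','orientation','force','moment','opening')})
E
python3 st.py
```

```text
{'clock': 10.1, 'tool_pos': [0.5128, -0.085, 0.2115], 'orientation': [179.9956, 0.0047, -29.0384], 'force': [0.1473, -0.1241, -1.0483], 'moment': [-0.0291, 0.1572, -0.0244], 'opening': 0.0148}
```

move_arm:
  moves: [1.2,0,0,0.1,0,0,0,1.2,0,0,0.1,0,0,0,1.2,0,0,0.1,0,0,0,1.2,0,0,0,0,0,0]

```text
clock: 10.5
tool_pos: [0.5127, -0.085, 0.2083]
orientation: [180.0, 0.0, -29.0]
force: [-0.2, 0.1, -0.6]
opening: 0.0146
gripper_force: 30.0
```

move_arm:
  moves: [1.2,0,0,0.1,0,0,0,1.2,0,0,0.1,0,0,0,1.2,0,0,0.1,0,0,0,1.2,0,0,0,0,0,0]

```text
clock: 10.9
tool_pos: [0.5127, -0.085, 0.2054]
orientation: [180.0, 0.0, -29.0]
force: [0.1, -0.2, -0.6]
opening: 0.0146
gripper_force: 30.0
```

move_arm:
  moves: [1.2,0,0,0.1,0,0,0,1.2,0,0,0.1,0,0,0,1.2,0,0,0.05,0,0,0,1.2,0,0,0,0,0,0]

```text
clock: 11.3
tool_pos: [0.5127, -0.085, 0.2029]
orientation: [180.0, 0.0, -29.0]
force: [-0.7, 0.4, -0.8]
opening: 0.0146
gripper_force: 30.0
```

move_arm:
  moves: [1.2,0,0,0.05,0,0,0,1.2,0,0,0,0,0,0,1.2,0,0,0,0,0,0]

```text
clock: 11.6
tool_pos: [0.5128, -0.085, 0.2026]
orientation: [-180.0, 0.0, -29.0]
force: [0.3, -0.3, -0.6]
opening: 0.015
gripper_force: 30.0
```

move_arm:
  moves: [1.2,0,0,0.05,0,0,0,1.2,0,0,0,0,0,0,1.2,0,0,0,0,0,0]

```text
clock: 11.9
tool_pos: [0.5128, -0.085, 0.2021]
orientation: [-180.0, 0.0, -29.0]
force: [0.2, 1.4, -1.3]
opening: 0.0151
gripper_force: 30.0
```

move_arm:
  moves: [1.2,0,0,0.05,0,0,0,1.2,0,0,0,0,0,0,1.2,0,0,0,0,0,0]

```text
clock: 12.2
tool_pos: [0.5128, -0.085, 0.2015]
orientation: [180.0, 0.0, -29.0]
force: [0.2, -1.0, -0.3]
opening: 0.0147
gripper_force: 30.0
```

move_arm:
  moves: [1.2,0,0,0.05,0,0,0,1.2,0,0,0,0,0,0,1.2,0,0,0,0,0,0]

```text
clock: 12.5
tool_pos: [0.5129, -0.085, 0.2014]
orientation: [-180.0, -0.0, -29.0]
force: [-0.7, 1.2, 3.9]
opening: 0.0149
gripper_force: 30.0
```

move_arm:
  moves: [1.2,0,0,0.05,0,0,0,1.2,0,0,0,0,0,0,1.2,0,0,0,0,0,0]

```text
clock: 12.8
tool_pos: [0.5131, -0.0851, 0.2014]
orientation: [-180.0, -0.1, -29.0]
force: [-2.4, 0.9, 7.5]
opening: 0.015
gripper_force: 30.0
```

```bash
python3 st.py
```

```text
{'clock': 12.8, 'tool_pos': [0.5131, -0.0851, 0.2014], 'orientation': [-179.9853, -0.0567, -29.0184], 'force': [-2.3743, 0.8752, 7.4528], 'moment': [0.1858, 1.1359, -0.0586], 'opening': 0.015}
```

The key is seated: contact at TCP z 0.2014, as expected. I'll ease the pressure and start turning.

move_arm:
  moves: [1.2,0,0,-0.05,0,0,0,1.2,0,0,0,0,0,0.08,1.2,0,0,0,0,0,0.08,1.2,0,0,0,0,0,0.08,1.2,0,0,0,0,0,0.08,1.2,0,0,0,0,0,0,1.2,0,0,0,0,0,0]

```text
clock: 13.5
tool_pos: [0.5126, -0.0851, 0.2014]
orientation: [180.0, -0.0, -47.4]
force: [-2.3, 0.9, 5.5]
opening: 0.015
gripper_force: 30.0
```

```bash
python3 st.py
```

```text
{'clock': 13.5, 'tool_pos': [0.5126, -0.0851, 0.2014], 'orientation': [179.9939, -0.0009, -47.3763], 'force': [-2.2886, 0.8678, 5.4832], 'moment': [0.3075, 1.241, -0.0093], 'opening': 0.015}
```

move_arm:
  moves: [1.2,0,0,0,0,0,0.06,1.2,0,0,0,0,0,0.06,1.2,0,0,0,0,0,0.06,1.2,0,0,0,0,0,0.06,1.2,0,0,0,0,0,0,1.2,0,0,0,0,0,0]

```text
clock: 14.1
tool_pos: [0.5126, -0.0851, 0.2014]
orientation: [180.0, -0.0, -61.1]
force: [-2.3, 1.0, 5.2]
opening: 0.0148
gripper_force: 30.0
```

```bash
python3 st.py
```

```text
{'clock': 14.1, 'tool_pos': [0.5126, -0.0851, 0.2014], 'orientation': [179.9822, -0.0002, -61.1251], 'force': [-2.3451, 1.0158, 5.2254], 'moment': [0.3629, 1.3189, -0.0085], 'opening': 0.0148}
```

move_arm:
  moves: [1.2,0,0,0,0,0,0.05,1.2,0,0,0,0,0,0.05,1.2,0,0,0,0,0,0.03,1.2,0,0,0,0,0,0]

```text
clock: 14.5
tool_pos: [0.5126, -0.0851, 0.2014]
orientation: [180.0, -0.0, -68.6]
force: [-2.0, 0.9, 5.5]
opening: 0.0151
gripper_force: 30.0
```

```bash
python3 st.py
```

```text
{'clock': 14.5, 'tool_pos': [0.5126, -0.0851, 0.2014], 'orientation': [179.9828, -0.0003, -68.6248], 'force': [-2.0356, 0.9498, 5.4956], 'moment': [0.3833, 1.3496, 0.0718], 'opening': 0.0151}
```

move_arm:
  moves: [1.2,0,0,0,0,0,0.04,1.2,0,0,0,0,0,0,1.2,0,0,0,0,0,0]

```text
clock: 14.8
tool_pos: [0.5125, -0.0851, 0.2014]
orientation: [180.0, 0.0, -70.9]
force: [-2.6, 1.9, 6.3]
opening: 0.0149
gripper_force: 30.0
```

```bash
python3 st.py
```

```text
{'clock': 14.8, 'tool_pos': [0.5125, -0.0851, 0.2014], 'orientation': [179.98, 0.0001, -70.8583], 'force': [-2.6251, 1.863, 6.2992], 'moment': [0.3697, 1.3982, 0.0444], 'opening': 0.0149}
```

move_arm:
  moves: [1.2,0,0,0,0,0,0.05,1.2,0,0,0,0,0,0,1.2,0,0,0,0,0,0]

```text
clock: 15.1
tool_pos: [0.5125, -0.085, 0.2014]
orientation: [180.0, -0.0, -73.7]
force: [-2.4, 1.2, 6.4]
opening: 0.0149
gripper_force: 30.0
```

```bash
python3 st.py
```

```text
{'clock': 15.1, 'tool_pos': [0.5125, -0.085, 0.2014], 'orientation': [179.9805, -0.001, -73.7257], 'force': [-2.3916, 1.1958, 6.4269], 'moment': [0.403, 1.3871, -0.0073], 'opening': 0.0149}
```

move_arm:
  moves: [1.2,0,0,0,0,0,0.05,1.2,0,0,0,0,0,0,1.2,0,0,0,0,0,0]

```text
clock: 15.4
tool_pos: [0.5125, -0.0851, 0.2014]
orientation: [180.0, -0.0, -76.6]
force: [-3.6, 0.7, 6.6]
opening: 0.0146
gripper_force: 30.0
```

```bash
python3 st.py
```

```text
{'clock': 15.4, 'tool_pos': [0.5125, -0.0851, 0.2014], 'orientation': [179.9825, -0.0017, -76.5926], 'force': [-3.6302, 0.6833, 6.5661], 'moment': [0.3772, 1.4024, 0.0289], 'opening': 0.0146}
```

move_arm:
  moves: [1.2,0,0,-0.02,0,0,0.05,1.2,0,0,0,0,0,0,1.2,0,0,0,0,0,0]

```text
clock: 15.7
tool_pos: [0.5125, -0.085, 0.2014]
orientation: [180.0, 0.0, -79.4]
force: [-2.3, 0.6, 5.8]
opening: 0.015
gripper_force: 30.0
```

```bash
python3 st.py
```

```text
{'clock': 15.7, 'tool_pos': [0.5125, -0.085, 0.2014], 'orientation': [179.9763, 0.0015, -79.3853], 'force': [-2.328, 0.6118, 5.7631], 'moment': [0.3947, 1.389, 0.0418], 'opening': 0.015}
```

move_arm:
  moves: [1.2,0,0,0,0,0,0.05,1.2,0,0,0,0,0,0,1.2,0,0,0,0,0,0]

```text
clock: 16.0
tool_pos: [0.5125, -0.085, 0.2014]
orientation: [180.0, 0.0, -82.2]
force: [-3.8, 1.4, 5.5]
opening: 0.0143
gripper_force: 30.0
```

```bash
python3 st.py
```

```text
{'clock': 16.0, 'tool_pos': [0.5125, -0.085, 0.2014], 'orientation': [179.9725, 0.0004, -82.2425], 'force': [-3.7557, 1.4373, 5.5001], 'moment': [0.3905, 1.4749, 0.0219], 'opening': 0.0143}
```

move_arm:
  moves: [1.2,0,0,0,0,0,0.04,1.2,0,0,0,0,0,0,1.2,0,0,0,0,0,0]

```text
clock: 16.3
tool_pos: [0.5125, -0.085, 0.2014]
orientation: [180.0, -0.0, -84.5]
force: [-2.0, 0.8, 5.7]
opening: 0.0148
gripper_force: 30.0
```

```bash
python3 st.py
```

```text
{'clock': 16.3, 'tool_pos': [0.5125, -0.085, 0.2014], 'orientation': [179.9713, -0.0014, -84.5343], 'force': [-2.0019, 0.8186, 5.7064], 'moment': [0.4192, 1.4949, 0.0699], 'opening': 0.0148}
```

move_arm:
  moves: [1.2,0,0,0,0,0,0.04,1.2,0,0,0,0,0,0,1.2,0,0,0,0,0,0]

```text
clock: 16.6
tool_pos: [0.5125, -0.085, 0.2014]
orientation: [180.0, -0.0, -86.8]
force: [-4.4, 0.5, 5.3]
opening: 0.0148
gripper_force: 30.0
```

```bash
python3 st.py
```

```text
{'clock': 16.6, 'tool_pos': [0.5125, -0.085, 0.2014], 'orientation': [179.9727, -0.0021, -86.8249], 'force': [-4.388, 0.4791, 5.3251], 'moment': [0.3858, 1.3914, -0.0043], 'opening': 0.0148}
```

move_arm:
  moves: [1.2,0,0,0,0,0,0.04,1.2,0,0,0,0,0,0,1.2,0,0,0,0,0,0]

```text
clock: 16.9
tool_pos: [0.5125, -0.085, 0.2014]
orientation: [180.0, -0.0, -89.1]
force: [-2.8, 0.6, 5.9]
opening: 0.0147
gripper_force: 30.0
```

```bash
python3 st.py
```

```text
{'clock': 16.9, 'tool_pos': [0.5125, -0.085, 0.2014], 'orientation': [179.9687, -0.0022, -89.1181], 'force': [-2.8339, 0.5564, 5.8736], 'moment': [0.4252, 1.4906, -0.0055], 'opening': 0.0147}
```

move_arm:
  moves: [1.2,0,0,0,0,0,0.04,1.2,0,0,0,0,0,0,1.2,0,0,0,0,0,0]

```text
clock: 17.2
tool_pos: [0.5124, -0.0851, 0.2014]
orientation: [180.0, -0.0, -91.4]
force: [-2.8, 0.8, 5.3]
opening: 0.0149
gripper_force: 30.0
```

```bash
python3 st.py
```

```text
{'clock': 17.2, 'tool_pos': [0.5124, -0.0851, 0.2014], 'orientation': [179.9653, -0.0039, -91.4115], 'force': [-2.8139, 0.7501, 5.3205], 'moment': [0.4501, 1.477, 0.0357], 'opening': 0.0149}
```

move_arm:
  moves: [1.2,0,0,0,0,0,0.03,1.2,0,0,0,0,0,0,1.2,0,0,0,0,0,0]

```text
clock: 17.5
tool_pos: [0.5125, -0.085, 0.2014]
orientation: [180.0, -0.0, -93.1]
force: [-2.3, 0.6, 5.2]
opening: 0.015
gripper_force: 30.0
```

```bash
python3 st.py
```

```text
{'clock': 17.5, 'tool_pos': [0.5125, -0.085, 0.2014], 'orientation': [179.97, -0.0041, -93.127], 'force': [-2.2514, 0.5908, 5.1512], 'moment': [0.4541, 1.4506, 0.0939], 'opening': 0.015}
```

move_arm:
  moves: [1.2,0,0,0,0,0,0.03,1.2,0,0,0,0,0,0,1.2,0,0,0,0,0,0]

```text
clock: 17.8
tool_pos: [0.5125, -0.085, 0.2014]
orientation: [180.0, -0.0, -94.8]
force: [-3.1, 1.8, 7.0]
opening: 0.0144
gripper_force: 30.0
```

```bash
python3 st.py
```

```text
{'clock': 17.8, 'tool_pos': [0.5125, -0.085, 0.2014], 'orientation': [179.971, -0.0034, -94.8447], 'force': [-3.1438, 1.801, 7.025], 'moment': [0.4392, 1.4693, 0.008], 'opening': 0.0144}
```

```bash
cat > av.py <<'E'
from h import *
L=[]
for i in range(6):
    vision.snapshot('top');o=ctrl.get_obs();L.append([o['moment'][2],o['tau'][5],o['force'][2],o['orientation'][2]])
print(o['clock'],np.round(np.mean(L,0),4),np.round(np.std(L,0),4))
E
python3 av.py
python3 - <<'E'
from h import *
im,d,m=snap('wrist');cv2.imwrite('pics/w6.png',im[100:340,130:430,::-1])
E
```

```text
18.1 [ 2.96000e-02 -4.04000e-02  5.35420e+00 -9.48424e+01] [0.0254 0.0027 0.3759 0.0025]
```

View pics/w6.png

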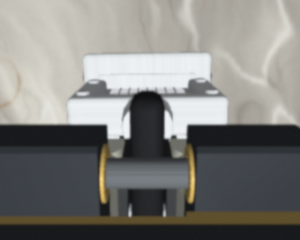

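move_arm:
  moves: [1.2,0,0,0,0,0,0.03,1.2,0,0,0,0,0,0]

```text
clock: 18.35
tool_pos: [0.5124, -0.085, 0.2014]
orientation: [180.0, -0.0, -96.6]
force: [-3.0, 0.3, 5.6]
opening: 0.0148
gripper_force: 30.0
```

```bash
python3 av.py
```

```text
18.65 [ 8.69000e-02 -1.28500e-01  5.93920e+00 -9.65578e+01] [0.02   0.0475 0.4047 0.0051]
```

```bash
python3 av.py
```

```text
18.95 [  0.0991  -0.0993   5.6656 -96.5553] [0.0328 0.     0.238  0.0023]
```

move_arm:
  moves: [1.2,0,0,0,0,0,0.03,1.2,0,0,0,0,0,0]

```text
clock: 19.15
tool_pos: [0.5124, -0.085, 0.2014]
orientation: [180.0, -0.0, -98.3]
force: [-2.9, 1.1, 6.2]
opening: 0.0147
gripper_force: 30.0
```

```bash
python3 av.py; python3 av.py
```

```text
19.45 [  0.1426  -0.1761   5.7462 -98.2711] [0.0273 0.0473 0.4389 0.0045]
19.75 [  0.1511  -0.147    6.0322 -98.2694] [0.0285 0.     0.2429 0.0009]
```

The torque on the last joint rose steadily (0.04, then 0.10, then 0.15 N·m). That is well above the screw's drag, so it is at its stop. I'll unwind half the play and lift straight out.

move_arm:
  moves: [1.2,0,0,0,0,0,-0.06,1.2,0,0,0,0,0,-0.07,1.2,0,0,0,0,0,-0.06,1.2,0,0,0,0,0,0,1.2,0,0,-0.1,0,0,0,1.2,0,0,-0.2,0,0,0,1.2,0,0,-0.2,0,0,0,1.2,0,0,-0.2,0,0,0]

```text
clock: 20.55
tool_pos: [0.5126, -0.085, 0.2081]
orientation: [180.0, 0.0, -87.5]
force: [-1.6, 0.1, -1.0]
opening: 0.0146
gripper_force: 30.0
```

```bash
python3 av.py;python3 st.py
```

```text
20.85 [ 1.75000e-02 -9.20000e-03  5.20000e-03 -8.74881e+01] [0.0129 0.0016 0.5913 0.0048]
{'clock': 20.85, 'tool_pos': [0.5127, -0.0851, 0.2083], 'orientation': [179.9959, -0.001, -87.4843], 'force': [-2.3071, 0.1024, -0.5076], 'moment': [0.1367, 0.8366, 0.0006], 'opening': 0.0148}
```

move_arm:
  moves: [1.2,0,0,-0.3,0,0,0,1.2,0,0,-0.4,0,0,0,1.2,0,0,-0.6,0,0,0,1.2,0,0,-0.8,0,0,0,1.2,0,0,-1.2,0,0,0,1.2,0,0,-1.2,0,0,0,1.2,0,0,0,0,0,-0.1,1.2,0,0,0,0,0,-0.14]

```text
clock: 21.65
tool_pos: [0.5133, -0.085, 0.2549]
orientation: [-179.9, -0.0, -73.5]
force: [0.9, 0.1, -0.6]
opening: 0.0151
gripper_force: 30.0
```

move_arm:
  moves: [1.2,0,0,0,0,0,-0.14,1.2,0,0,0,0,0,-0.14,1.2,0,0,0,0,0,-0.14,1.2,0,0,0,0,0,-0.14,1.2,0,0,0,0,0,-0.14,1.2,0,0,0,0,0,-0.14,1.2,0,0,0,0,0,-0.14,1.2,0,0,0,0,0,-0.1]

```text
clock: 22.45
tool_pos: [0.5131, -0.085, 0.2544]
orientation: [-180.0, -0.1, -11.5]
force: [-0.4, -0.2, -0.7]
opening: 0.015
gripper_force: 30.0
```

```bash
python3 - <<'E'
from h import *
vision.snapshot('top');vision.snapshot('top')
o=ctrl.get_obs();T=o['tool_pos'];print({k:np.round(o[k],4).tolist() for k in('clock','tool_pos','orientation','force','moment','opening')})
go(.5281,.1343,.2531,-12.08)
im,d,m=snap('scene');P=pts(d,m)
b=(abs(P[...,0]-T[0])<.02)&(abs(P[...,1]-T[1])<.02)&(P[...,2]<T[2]-.005)&(P[...,2]>.155)
for z0 in np.arange(.16,.25,.01):
    s=P[b&(abs(P[...,2]-z0)<.005)]
    if len(s): print(round(z0,3),len(s),np.round(s.mean(0)-[*T[:2],0],4))
im,d,m=snap('wrist')
np.savez('w7.npz',im=im,d=d,P=pts(d,m),M=m['cam_to_world'])
E
```

```text
{'clock': 22.55, 'tool_pos': [0.5131, -0.085, 0.2542], 'orientation': [-179.9796, -0.0632, -11.7653], 'force': [0.7736, 0.5573, -0.2978], 'moment': [-0.1088, 0.1587, -0.0438], 'opening': 0.0147}
shift cm [ -3.   -21.77   0.12] turn 0.005493193466887414
0.17 6 [-0.0024  0.0023  0.174 ]
0.18 30 [-0.0019  0.0034  0.1799]
0.19 31 [-0.0016  0.004   0.1899]
0.2 30 [-0.0023  0.0036  0.1997]
0.21 34 [-0.002   0.0036  0.2097]
0.22 35 [-0.0016  0.0038  0.22  ]
0.23 32 [-0.0026  0.0033  0.23  ]
0.24 33 [-0.0023  0.0034  0.2396]
```

move_arm:
  moves: [1.2,-0.4,-3.0,0,0,0,0,1.2,-0.5,-3.6,0,0,0,0,1.2,-0.6,-4.2,0,0,0,0,1.2,-0.6,-4.2,0,0,0,0,1.2,-0.5,-4.0,0,0,0,0,1.2,-0.4,-2.77,0.1,0,0,0.005,1.2,0,0,0,0,0,0,1.2,0,0,0,0,0,0]

```text
clock: 23.45
tool_pos: [0.528, 0.1348, 0.2522]
orientation: [180.0, 0.0, -12.2]
force: [-0.4, -0.6, -1.4]
opening: 0.015
gripper_force: 30.0
```

```bash
python3 - <<'E'
from h import *
go(.5281,.1343,.155,-12.08)
im,d,m=snap('wrist');P=pts(d,m)
h=(P[...,2]>.06)&(P[...,2]<.08)&(abs(P[...,0]-.529)<.03)&(abs(P[...,1]-.134)<.025);print(h.sum(),np.percentile(P[h],[1,50,99],0))
E
```

```text
shift cm [0.02 0.04 9.72] turn -0.0013477890062996891
214 [[0.52564637 0.12048643 0.06107779]
 [0.53799037 0.13184933 0.06864932]
 [0.54373531 0.14816906 0.07052452]]
```

move_arm:
  moves: [1.2,0.02,0.04,2,0,0,0,1.2,0,0,3,0,0,0,1.2,0,0,3,0,0,0,1.2,0,0,1.5,0,0,0,1.2,0,0,0.3,0,0,0,1.2,0,0,0.3,0,0,0,1.2,0,0,0.3,0,0,0,1.2,0,0,0,0,0,0]

```text
clock: 24.3
tool_pos: [0.5286, 0.1337, 0.1489]
orientation: [-180.0, -0.0, -12.2]
force: [0.9, -0.2, -1.3]
opening: 0.0149
gripper_force: 30.0
```

move_arm:
  moves: [1.2,0,0,0.5,0,0,0,1.2,0,0,0.5,0,0,0,1.2,0,0,0.5,0,0,0,1.2,0,0,0.5,0,0,0,1.2,0,0,0.5,0,0,0,1.2,0,0,0.4,0,0,0,1.2,0,0,0.3,0,0,0,1.2,0,0,0,0,0,0]

```text
clock: 25.1
tool_pos: [0.528, 0.1337, 0.1157]
orientation: [180.0, 0.0, -12.1]
force: [0.4, 0.0, -0.9]
opening: 0.0148
gripper_force: 30.0
```

```bash
python3 st.py
```

```text
{'clock': 25.1, 'tool_pos': [0.528, 0.1337, 0.1157], 'orientation': [179.968, 0.034, -12.1334], 'force': [0.4114, 0.0322, -0.8513], 'moment': [-0.1255, 0.1622, -0.0303], 'opening': 0.0148}
```

move_arm:
  moves: [1.2,0,0,0.1,0,0,0,1.2,0,0,0.1,0,0,0,1.2,0,0,0.05,0,0,0,1.2,0,0,0,0,0,0]

```text
clock: 25.5
tool_pos: [0.5283, 0.1337, 0.1138]
orientation: [-180.0, -0.0, -12.1]
force: [-1.0, -0.7, -1.9]
opening: 0.0144
gripper_force: 30.0
```

move_arm:
  moves: [1.2,0,0,0.05,0,0,0,1.2,0,0,0.03,0,0,0,1.2,0,0,0,0,0,0]

```text
clock: 25.8
tool_pos: [0.5282, 0.1338, 0.113]
orientation: [-180.0, -0.0, -12.1]
force: [0.5, 0.7, -1.4]
opening: 0.0146
gripper_force: 30.0
```

move_arm:
  moves: [1.2,0,0,0.05,0,0,0,1.2,0,0,0,0,0,0]

```text
clock: 26.0
tool_pos: [0.5284, 0.1338, 0.1125]
orientation: [-180.0, -0.0, -12.1]
force: [-0.3, 0.1, -0.2]
opening: 0.0144
gripper_force: 30.0
```

move_arm:
  moves: [1.2,0,0,0.04,0,0,0,1.2,0,0,0,0,0,0]

```text
clock: 26.2
tool_pos: [0.5285, 0.1338, 0.1125]
orientation: [-180.0, -0.0, -12.1]
force: [-1.2, -0.7, 4.6]
opening: 0.0145
gripper_force: 30.0
```

move_arm:
  moves: [1.2,0,0,0.04,0,0,0,1.2,0,0,0,0,0,0]

```text
clock: 26.4
tool_pos: [0.5286, 0.1338, 0.1125]
orientation: [-180.0, -0.0, -12.1]
force: [-1.8, 0.8, 7.1]
opening: 0.0148
gripper_force: 30.0
```

It is down on the holder floor, so I'll release.

move_arm:
  moves: [1.2,0,0,-0.07,0,0,0,2.0,0,0,0,0,0,0,3,0,0,0,0,0,0,5,0,0,0,0,0,0,6,0,0,0,0,0,0,6,0,0,0,0,0,0,6,0,0,0,0,0,0,6,0,0,0,0,0,0]

```text
clock: 27.2
tool_pos: [0.5283, 0.1338, 0.1123]
orientation: [-180.0, 0.0, -12.1]
force: [0.3, -0.2, 0.1]
opening: 0.0581
gripper_force: 0.0
```

move_arm:
  moves: [6,0,0,-2,0,0,0,6,0,0,-3,0,0,0,6,0,0,-2,0,0,0,6,-3.3,0,0,0,0,0,6,-3.3,0,0,0,0,0,6,0,0,0,0,0,0,6,0,0,0,0,0,0]

```text
clock: 27.9
tool_pos: [0.4636, 0.148, 0.1829]
orientation: [-179.9, -0.1, -12.1]
force: [0.5, 0.6, 0.2]
opening: 0.0603
gripper_force: 0.0
```

```bash
python3 st.py; python3 - <<'E'
from h import *
im,d,m=snap('wrist');P=pts(d,m);M=np.array(m['cam_to_world'])
b=(P[...,2]>.115)&(P[...,2]<.150)&(abs(P[...,0]-.528)<.06)&(abs(P[...,1]-.132)<.04)&(im.max(2)<110)
zt=np.median(P[b][:,2]);v,u=np.nonzero(b);X=rays(np.c_[u,v],M,zt)[:,:2];print(zt,cv2.minAreaRect((X*1000).astype(np.float32)))
e=P[b];x=(e-e.mean(0));print('ends z',e[x[:,0]<-.025,2].mean(),e[x[:,0]>.025,2].mean())
im,d,m=snap('scene')
cv2.imwrite('pics/s8.png',cv2.resize(im[190:290,260:440,::-1],None,fx=4,fy=4,interpolation=cv2.INTER_CUBIC))
go(.5133-.0636,-.0851+.0135,.182)
E
```

```text
{'clock': 27.9, 'tool_pos': [0.4636, 0.148, 0.1829], 'orientation': [-179.9467, -0.052, -12.0589], 'force': [0.5174, 0.5701, 0.2075], 'moment': [-0.0695, 0.1191, -0.0084], 'opening': 0.0603}
0.13456188991246 ((529.0453491210938, 133.5618133544922), (14.225259780883789, 71.21780395507812), 78.48163604736328)
ends z 0.13428277264286448 0.1343278146048114
shift cm [ 3.18 21.76  0.05] turn None
```

View pics/s8.png

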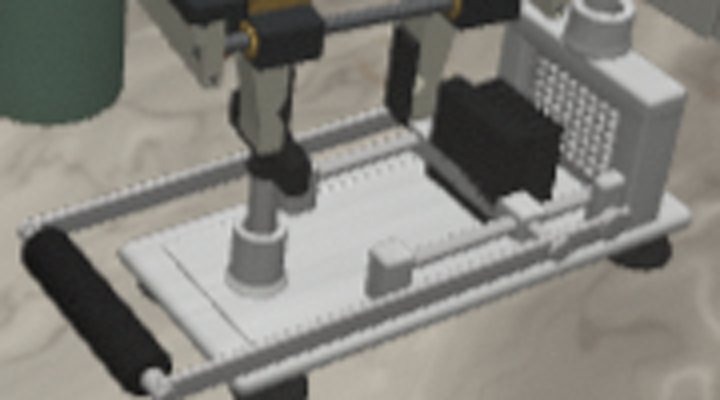

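The key stands upright in the holder at (262,200), with its top back at its original height. Last, a numeric check of the screw's angle.

move_arm:
  moves: [6,0.6,4.35,0,0,0,0,6,0.6,4.35,0,0,0,0,6,0.6,4.35,0,0,0,0,6,0.7,4.35,0,0,0,0,6,0.7,4.35,0,0,0,0,6,0,0,0,0,0,0,6,0,0,0,0,0,0]

```text
clock: 28.7
tool_pos: [0.4496, -0.0732, 0.1821]
orientation: [180.0, 0.0, -12.3]
force: [0.5, 0.8, -0.2]
opening: 0.0598
gripper_force: 0.0
```

```bash
python3 - <<'E'
from h import *
im,d,m=snap('wrist');M=np.array(m['cam_to_world'])
k=8;c=cv2.resize(im[85:165,232:312],None,fx=k,fy=k,interpolation=cv2.INTER_CUBIC).astype(int)
cs,_=cv2.findContours((c.max(2)<140).astype(np.uint8),0,1);cs=[x for x in cs if cv2.contourArea(x)>8000]
for h in cs:
    X=rays((h[:,0]+.5)/k-.5+[232,85],M,.132)[:,:2]
    mm=cv2.moments((X*1e4).astype(np.float32).reshape(-1,1,2));ctr=np.array([mm['m10'],mm['m01']])/mm['m00']/1e4
    r=X-ctr;a=np.arctan2(r[:,1],r[:,0]);R=np.hypot(*r.T);g=np.linspace(-np.pi,np.pi,720,endpoint=False);o=np.argsort(a)
    Rg=np.interp(g,a[o],R[o],period=2*np.pi);print(ctr,np.degrees(np.angle((Rg*np.exp(6j*g)).sum()))/6,R.max(),R.min())
E
```

```text
[ 0.51307681 -0.08492246] -23.4722537139089 0.007994227268864312 0.007028486777325183
```

```bash
python3 -c "
from h import *
print(ctrl.close_job())"
```

```text
the job is handed in; nothing more can be done
None
```

I handed the job in at about 29 s on the clock: I seated the key fully and turned the screw about 0.95 rad clockwise until the torque showed it had stopped, and the key is back upright on the holder floor.

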